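# Hang the pocket holder on the packing panel and lock it with the keeper

## Robot

A 7-joint arm with a two-finger parallel gripper is mounted at the origin on the work surface. World frame = base frame: x ahead of the robot, y to its left, z up, the work surface at z = 0. Lengths are in m, angles in rad, forces in N, time in s.
With the tool pointing down it reaches from about 0.4 to 0.85 m from the base axis. Payload 4.5 kg.
Tool frame: the origin (TCP) lies midway between the tips of the shut fingers; the grasp point (between the pads) lies 19 mm behind it (bot.hold_point_z is the distance from the TCP to the grasp point, in m); z points along the fingers, y is the direction in which the jaws open and shut (so a half turn about z gives the same grasp; the last joint's range is limited). The gripper opens to 85 mm and grips with 20 to 120 N. Pads are 22 mm wide; open, the fingers measure 114 mm over their backs; the gripper's body (76 mm by 85 mm) begins 54 mm behind the grasp point. The pads swing forward as they close: fully open they stand 13 mm farther back than shut.
Start: joints at [-1.136, 0.689, -0.195, 1.565, 0.157, 0.902, -0.215], TCP at [0.244, 0.576, 0.231] pointing down, gripper open.
Joint ranges: [-3.01, 3.01], [-0.46, 2.08], [-1.47, 1.51], [0.13, 2.56], [-1, 4.14], [0.04, 2.09], [-2.66, 2.66]. Speed limits (rad/s): [2.57, 2.57, 3.14, 3.14, 3.14, 3.14, 3.14].

## Interface

Orientations are given as a 3x3 rotation matrix whose columns are the frame's x, y, z axes.
In Python, from rig import bot gives the robot as it stands.
- The arm moves only by the shell command python3 -m jog 'ROWS' [OPENING] [FORCE]. ROWS is JSON, a list of rows, each a list of 4 numbers: the shift along the tool's x, y, z in units of 40 mm (1.0 is 40 mm), then the turn about the tool's z in units of 6 degrees (1.0 is 6 degrees). A call has 1 to 8 rows; each row is the pose to reach, as a shift and turn from the pose commanded when the call began, along the tool's axes at that moment; what a row does not reach only later rows make up. A row lasts 1/8 s, in which the tool goes at most 62.5 mm and 10.7 degrees, less where a joint would pass 70% of its speed; a pose out of reach is approached as far as the arm can. A call with a gripper value outside its range is refused whole. OPENING is the opening, from 0 (shut) to 1 (fully open), set as the call begins (- or left out, the last holds). The fingers move at their own pace and stop on an object; FORCE is the grip in N (left out, the last holds). Time passes only in rows, so rows that repeat a pose let the fingers close. It gives the time, the measured TCP pose, the force and the opening at its end, in the units of the state.
- bot.sense(): the state, without advancing time (a new reading comes with each control period).
- bot.capture(name): name is "scene" or "top"; returns a dict with "img" (384x512x3 uint8, red, green, blue), "intrinsics" (3x3 intrinsics, pixels), "cam_to_world" (4x4, takes a point from camera to world coordinates). Camera axes: x right, y up, looking along -z (the intrinsics and any distortion apply to the point x, -y, -z); pixel columns grow to the right and rows downward; lengths in m; the calibration is good to about 2 mm. A picture is of the moment at which its call begins. There is no depth.
- bot.sign_off(): hands the job in, once; it reports no verdict.
The state is a dict: "t": time; "q": joint angles; "qd": joint speeds; "effort": joint torques, N m; "ee_pos": TCP position; "eef_rot": TCP orientation; "force": force on the tool from outside, world axes, zero at the start; "ft_torque": the same for the moment, N m; "width": finger opening in m.
Only numpy, scipy, OpenCV 4.12 (cv2) and the standard library are available. Lean on these libraries where they do the work, as an engineer would, in place of code of your own. Each camera call takes 0.05 s, during which the arm holds its last target. There are 200 camera calls.

## Task

Hang the wide pocket holder on the two pins of the sloped panel, pocket mouth up the slope, one pin through each hole and its plate flat against the board; then swing the keeper down over the plate's upper edge as far as it goes and let go. Leave the shorter holder and everything else on the bench where it is.

Things in the scene. Friction and masses are not known exactly. Their poses are not given: they have to be found in the camera images.
- holder: Loose metal holder, under 0.4 kg, the wider of two, lying on its back. Plate 90 (x) x 140 (y) x 5 mm with two holes. Origin: middle of the plate's back (under) face; z out of the face with the pocket, y to the left hole, x to the edge near the holes (upper edge when hung). On it a stiff box pocket, 46 mm wide (y), x = -42 to +6 mm, top 45 mm above the back face, mouth to +x. Grip across the 46 mm.
- hole_left (a point): Centre of the holder's left hole (11 mm, right through) on the plate's back face, at (28, 55, 0) mm in the holder's frame.
- hole_right (a point): Centre of the holder's right hole on the plate's back face, at (28, -55, 0) mm in the holder's frame.
- panel: Fixed plywood board facing the robot, sloping up away from it at 36 degrees to the bench, on a steel stand. Origin on its outer face, 100 mm above the bench: x up the slope, y left, z out of the face. Face x = -75 to 110, y = -125 to 125 mm. Pins stand square to it at (28, 55) and (28, -55) mm. With the holder hung, the two frames coincide within about 2 mm.
- pin_left (a point): Root of the left pin, on its axis at the board's face. Both pins are steel, 8 mm in diameter, 28 mm long, the last 7 mm tapering to 3 mm.
- pin_right (a point): Root of the right pin: its axis at the board's face.
- keeper (a joint): Keeper angle, rad: dark steel bar 16 mm wide, 5 thick, 45 long from its pivot, turning parallel to the board, underside 8 mm off it, so it passes over the hung plate. 0 = at its stop, pointing straight down the slope (panel -x) over the plate's upper edge; 1.57 = pointing left (panel +y); limit 2.6. Starts aside at 1.5 to 2.4, stays where left, turns with about 2 N at its post.
- keeper_pivot (a point): Keeper's pivot on the board's face, at (62, 0, 0) mm in the panel's frame; the pivot's boss has 10 mm radius and stands 13 mm high.
- post (a point): Grip point on the keeper's upright round post (14 mm thick, parallel to the pins, 33 mm from the pivot, running from 13 to 50 mm off the board's face). At keeper angle q it lies at (62 - 33 cos q, 33 sin q, 35) mm in the panel's frame.
- short_holder: Bystander: a similar but shorter loose holder, plate 90 x 100 x 5 mm, holes only 70 mm apart, same pocket; origin and axes as for the holder. It fits elsewhere.
- tape: Bystander: tape roll core lying flat, 96 mm across, 48 mm high; origin under its centre.
- carton: Bystander: white carton 70 x 120 x 50 mm; origin under its centre.
- blue_carton: Bystander: blue and white carton 55 x 55 mm, 70 mm high; origin under its centre.
- cutter: Bystander: grey box cutter lying along its x, 110 x 26 x 17 mm plus a 26 mm blade; origin under its handle's centre.
- marker: Bystander: black and white marker lying along its x, 125 x 16 x 16 mm; origin under its centre.
- jar: Bystander: white jar, 64 mm across, 70 mm high; origin under its centre.
Not all that is in view belongs to the job. What is shaped like the holder but pink or turquoise is not meant.

How it is judged:
By the outcome, as a careful person would: the job done as asked, in the order asked, and still so for the second after the job is handed in, with the robot touching nothing.
It also fails if it takes over 58 s, if anything falls off the work surface, if the arm or the gripper's body presses on something with over 40 N, if the wrist force passes 120 N, or if a joint passes its speed limit or range.

## Working session

There is one attempt and no reset: what is moved stays moved. The work goes in short steps, Python scripts to look and compute and a shell command to move; the robot and the scene stay as the last step left them, time stands still between calls to the robot, and variables do not carry over. Pictures are saved under pics/ and viewed, about 8 in all and at most 12, crops included, and the job is handed in when it is done.

```bash
ls; mkdir -p pics; python3 - <<'E'
from rig import bot
import cv2,numpy as np
s=bot.sense();print(s['t'],s['ee_pos'],s['eef_rot'],s['width'],bot.hold_point_z)
for n in("scene","top"):
    c=bot.capture(n);cv2.imwrite(f"pics/{n}0.png",cv2.resize(c["img"][:,:,::-1],(800,600),interpolation=cv2.INTER_CUBIC));print(n,c["intrinsics"],c["cam_to_world"],[k for k in c])
    np.savez(f"{n}0.npz",**{k:c[k] for k in("img","intrinsics","cam_to_world")})
E
```

```text
pics
0.0 [0.24362645 0.57485526 0.2304462 ] [[-9.20801403e-01  3.90031317e-01 -5.89480967e-04]
 [ 3.90031734e-01  9.20799698e-01 -1.77867803e-03]
 [-1.50946238e-04 -1.86772551e-03 -9.99998244e-01]] 0.08555772007365775 0.0187
scene [[371.0497976    0.         254.22271315]
 [  0.         371.0497976  190.55238668]
 [  0.           0.           1.        ]] [[ 0.13853617 -0.83071093  0.53919114  1.18277939]
 [ 0.99024626  0.12434652 -0.06285139 -0.10118762]
 [-0.0148352   0.5426392   0.83983487  1.12225042]
 [ 0.          0.          0.          1.        ]] ['img', 'intrinsics', 'cam_to_world']
top [[364.47300695   0.         256.84318278]
 [  0.         364.47300695 189.47262626]
 [  0.           0.           1.        ]] [[-0.00228203  0.98597415 -0.16688252  0.31710045]
 [-0.99992766 -0.0042207  -0.01126323 -0.0228468 ]
 [-0.01180962  0.16684475  0.98591245  1.28566694]
 [ 0.          0.          0.          1.        ]] ['img', 'intrinsics', 'cam_to_world']
```

View pics/scene0.png

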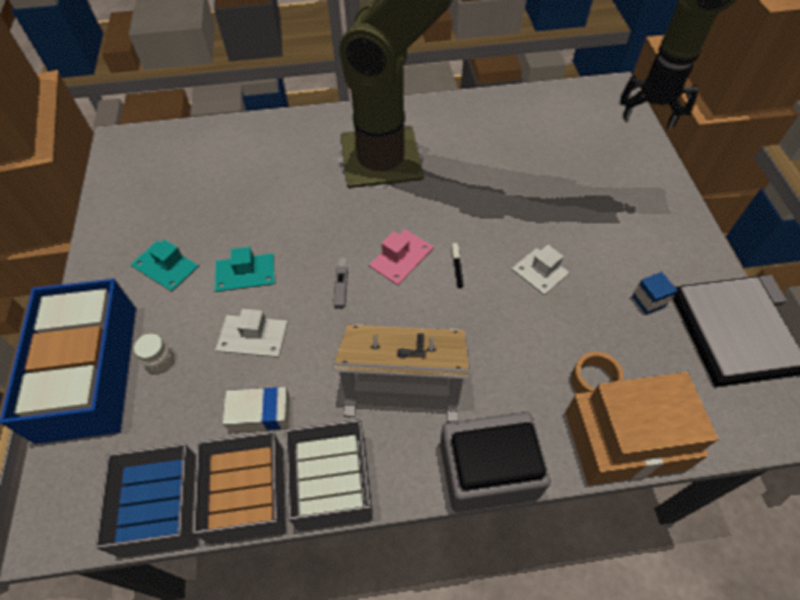

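View pics/top0.png

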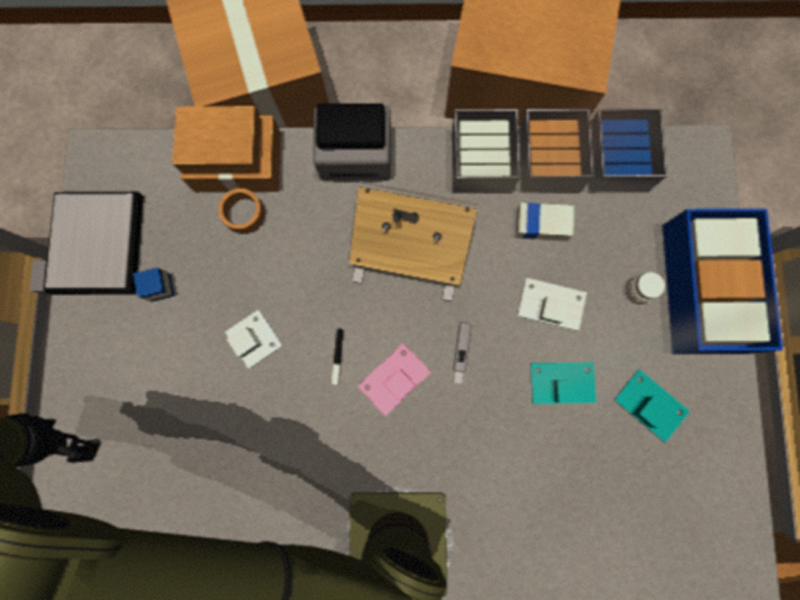

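```bash
cat >h.py <<'E'
import numpy as np,cv2
def load(n): return dict(np.load(n+".npz"))
def proj(c,P):
    P=np.atleast_2d(P);T=np.linalg.inv(c["cam_to_world"]);p=P@T[:3,:3].T+T[:3,3]
    K=c["intrinsics"];return np.c_[K[0,0]*p[:,0]/-p[:,2]+K[0,2],K[1,1]*p[:,1]/p[:,2]+K[1,2]]
def back(c,uv,z):
    K=c["intrinsics"];uv=np.atleast_2d(uv);d=np.c_[(uv[:,0]-K[0,2])/K[0,0],-(uv[:,1]-K[1,2])/K[1,1],-np.ones(len(uv))]
    d=d@c["cam_to_world"][:3,:3].T;o=c["cam_to_world"][:3,3];return o+d*((z-o[2])/d[:,2])[:,None]
def crop(c,x,y,w,h,W=400,H=300):
    im=cv2.resize(c["img"][y:y+h,x:x+w,::-1],(W,H),interpolation=cv2.INTER_CUBIC)
    for f in range(0,w,10):cv2.line(im,(f*W//w,0),(f*W//w,4 if (x+f)%50 else 12),(0,0,255),1)
    for f in range(0,h,10):cv2.line(im,(0,f*H//h),(4,f*H//h),(0,0,255),1)
    return im
A=np.radians(36)
def Rz(a): return np.array([[np.cos(a),-np.sin(a),0],[np.sin(a),np.cos(a),0],[0,0,1]])
def panelT(x,y,a):
    R=Rz(a)@np.array([[np.cos(A),0,-np.sin(A)],[0,1,0],[np.sin(A),0,np.cos(A)]]);return R,np.array([x,y,.1])
E
python3 - <<'E'
from h import *
t=load("top0");s=load("scene0")
a=np.vstack([np.hstack([crop(t,320,165,80,60),crop(t,216,112,100,75)]),np.hstack([crop(s,120,185,80,60),crop(s,208,195,100,75)])])
cv2.imwrite("pics/c1.png",a)
E
```

```text
(no output)
```

View pics/c1.png

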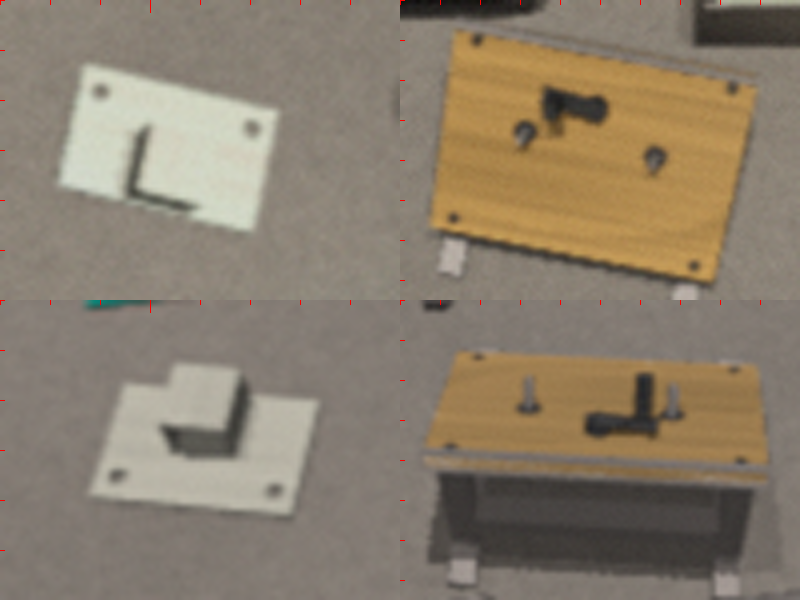

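```bash
cat >fit0.py <<'E'
from h import *
from scipy.optimize import least_squares
t=load("top0");s=load("scene0")
tp=np.array([[55,30],[357,87],[315,283],[30,230],[125,131],[255,157],[120,149],[253,173],[197,108]])/4+[216,112]
sp=np.array([[368,158],[28,152],[58,52],[355,65],[272,112],[128,107],[272,87],[128,78],[200,124]])/4+[208,195]
P=np.array([[110,125,0],[110,-125,0],[-75,-125,0],[-75,125,0],[28,55,0],[28,-55,0],[28,55,28],[28,-55,28],[62,0,13]])/1e3
def f(p,full=False):
    R,o=panelT(*p[:3]);o=o+[0,0,p[3]];W=P@R.T+o
    r=np.r_[proj(t,W)-tp,proj(s,W)-sp]
    return r if full else r.ravel()
for m in(0,1):
    g=(lambda p:f(np.r_[p,0])) if m==0 else f
    r=least_squares(g,[.6,0,-.19,0][:3+m],loss='soft_l1');print(r.x,np.degrees(r.x[2]))
print(f(r.x,True).round(1).tolist())
ht=np.array([[85,65],[278,110],[254,232],[60,186],[100,91],[253,128]])/5+[320,165]
hs=np.array([[293,216],[90,195],[123,83],[320,101],[275,190],[117,175]])/5+[120,185]
H=np.array([[45,70,5],[45,-70,5],[-45,-70,5],[-45,70,5],[28,55,5],[28,-55,5]])/1e3
def fh(p):
    W=H@Rz(p[2]).T+[p[0],p[1],0];return np.r_[proj(t,W)-ht,proj(s,W)-hs].ravel()
r=least_squares(fh,[.45,-.3,-.2],loss='soft_l1');print(r.x,np.degrees(r.x[2]));print(fh(r.x).reshape(-1,2).round(1).tolist())
E
python3 fit0.py
```

```text
[ 0.63143487 -0.02699534 -0.19242411] -11.025089372486315
[ 0.63081258 -0.0268134  -0.19492561 -0.00559225] -11.168414943186045
[[-0.4, -1.2], [0.2, -1.5], [-0.5, 0.6], [-0.2, 0.4], [-0.1, 1.1], [-0.2, 0.6], [-0.1, -0.6], [-0.3, -0.4], [-0.8, 1.5], [0.3, 3.2], [-1.9, 0.9], [-0.7, -0.1], [0.1, -0.2], [-0.3, 0.9], [-0.1, 0.6], [0.1, -1.1], [-0.0, -0.4], [-0.6, -1.8]]
[ 0.51462796 -0.35048258 -0.24536916] -14.058617444986227
[[-0.4, -0.3], [-0.3, -0.1], [-0.3, 0.0], [-0.6, -0.2], [-0.2, 0.0], [-0.4, -0.1], [-0.7, -0.5], [-0.4, 0.1], [-0.0, -0.0], [-0.6, -0.3], [-0.4, -0.1], [-0.2, 0.1]]
```

```bash
cat >>h.py <<'E'
def row(p,yaw=None,s=None):
    "row to bring TCP to world p, tool y axis at yaw+90deg (mod 180)"
    if s is None:
        from rig import bot; s=bot.sense()
    R=s["eef_rot"];d=R.T@(np.array(p)-s["ee_pos"])/.04
    a=0
    if yaw is not None:
        cur=np.degrees(np.arctan2(R[1,1],R[0,1]));a=-(((np.degrees(yaw)+90-cur)+90)%180-90)/6
    return np.r_[d,a].round(2).tolist()
E
python3 -c "
from h import *
import numpy as np
yh=-.2454;g=np.array([.5146,-.3505,0])+Rz(yh)@[-.017,0,0];print(g)
print(row([.47,.1,.26],yh),row([g[0],g[1],.2],yh))"
```

```text
[ 0.49810932 -0.34636995  0.        ]
[-9.84, -8.73, -0.72, -1.48] [-14.84, -18.72, 0.8, -1.48]
```

```bash
python3 -m jog '[[-2.5,-2.2,-0.7,0],[-5,-4.5,-0.7,-0.5],[-7.5,-6.6,-0.7,-1],[-9.5,-8.5,-0.7,-1.5],[-10.5,-10,-0.7,-1.5],[-11.2,-11.3,-0.7,-1.5],[-11.9,-12.7,-0.7,-1.5],[-12.6,-14,-0.7,-1.5]]' 1 30
python3 -m jog '[[-0.6,-1.4,0,0],[-1.1,-2.7,0.2,0],[-1.7,-3.8,0.6,0],[-2.2,-4.8,1.2,0],[-2.2,-4.8,1.5,0],[-2.2,-4.8,1.5,0],[-2.2,-4.8,1.5,0]]'
python3 -c "
from h import *
g=[.4981,-.3464];print(row([*g,.06],-.2454),row([*g,.015],-.2454))"
```

```text
t: 1.1
ee_pos: [0.427, 0.1113, 0.2564]
eef_rot: [[-0.97, 0.241, 0.0], [0.241, 0.97, 0.0], [-0.0, 0.0, -1.0]]
force: [0.5, -0.5, 0.2]
width: 0.0852
t: 1.98
ee_pos: [0.4659, -0.0925, 0.1969]
eef_rot: [[-0.971, 0.239, 0.001], [0.239, 0.971, 0.001], [-0.0, 0.001, -1.0]]
force: [0.2, 0.7, -0.5]
width: 0.0851
[-2.3, -5.97, 3.42, 0.04] [-2.29, -5.98, 4.54, 0.04]
```

```bash
python3 -m jog '[[-0.6,-1.5,0.2,0],[-1.2,-3,0.5,0],[-1.7,-4.4,1,0],[-2.3,-5.97,1.8,0],[-2.3,-5.97,2.8,0],[-2.3,-5.97,2.8,0],[-2.3,-5.97,2.8,0]]'
python3 - <<'E'
from h import *
from rig import bot
print(row([.4981,-.3464,.012],-.2454))
c=bot.capture("scene");d=bot.capture("top")
q=proj(c,bot.sense()["ee_pos"])[0].astype(int);r=proj(d,bot.sense()["ee_pos"])[0].astype(int);print(q,r)
cv2.imwrite("pics/g1.png",np.hstack([crop(c,q[0]-50,q[1]-37,100,75),crop(d,r[0]-50,r[1]-37,100,75)]))
E
```

```text
t: 2.85
ee_pos: [0.499, -0.3461, 0.0861]
eef_rot: [[-0.971, 0.238, 0.002], [0.238, 0.971, 0.001], [-0.002, 0.001, -1.0]]
force: [0.2, -0.7, 1.1]
width: 0.0851
[0.02, -0.02, 1.85, 0.04]
[156 198] [358 195]
```

View pics/g1.png

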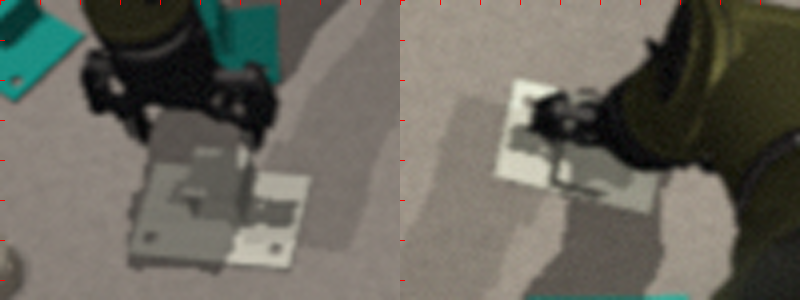

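The gripper straddles the pocket, left view around (200,130) and right view around (560,110). I'll go down and close.

```bash
python3 -m jog '[[0,0,0.9,0],[0,0,1.5,0],[0,0,1.85,0],[0,0,1.85,0]]'
python3 -m jog '[[0,0,0,0],[0,0,0,0],[0,0,0,0],[0,0,0,0],[0,0,0,0]]' 0 30
python3 -m jog '[[0,0,-1,0],[0,0,-2.5,0],[0,0,-4,0],[0,0,-5,0],[0,0,-5,0]]'
python3 -c "
from rig import bot
s=bot.sense();print(s['width'],s['force'],s['ft_torque'])"
```

```text
t: 3.45
ee_pos: [0.4977, -0.3475, 0.0108]
eef_rot: [[-0.971, 0.24, 0.0], [0.24, 0.971, 0.0], [-0.0, 0.0, -1.0]]
force: [-0.1, 0.5, -0.3]
width: 0.0855
t: 4.08
ee_pos: [0.498, -0.3484, 0.0115]
eef_rot: [[-0.97, 0.241, 0.002], [0.241, 0.97, -0.001], [-0.002, -0.0, -1.0]]
force: [0.3, 0.2, 6.0]
width: 0.0456
t: 4.7
ee_pos: [0.499, -0.3492, 0.2138]
eef_rot: [[-0.97, 0.242, 0.006], [0.242, 0.97, -0.003], [-0.007, -0.002, -1.0]]
force: [0.1, -0.7, -2.4]
width: 0.0456
0.0455870699328002 [ 0.06362831 -0.66651632 -2.37472116] [-0.01749407 -0.00105679 -0.03980484]
```

```bash
cat >>fit0.py <<'E'
print("---")
for idx in([2,3,4,5,6,7,8],[4,5,6,7],[2,3,4,5,6,7]):
    g=lambda p:f(np.r_[p,0],True)[np.r_[idx,np.array(idx)+9]].ravel()
    r=least_squares(g,[.63,-.03,-.19]);print(r.x,np.abs(r.fun).max(),r.fun.reshape(-1,2).round(1).tolist())
p=r.x
R,o=panelT(*p)
for q in(1.5,1.8,2.1):
    W=np.array([[62-33*np.cos(q),33*np.sin(q),z] for z in(13,50)])/1e3@R.T+o
    print(q,((proj(t,W)-[216,112])*4+[400,0]).round().tolist(),((proj(s,W)-[208,195])*4+[400,300]).round().tolist())
E
python3 fit0.py | sed -n '/---/,$p'
```

```text
---
[ 0.63290393 -0.02722019 -0.19638073] 1.995904293614899 [[-0.3, -0.3], [-0.2, -0.6], [-0.1, 0.0], [-0.0, -0.4], [-0.1, -1.7], [-0.1, -1.5], [-0.6, 0.4], [-0.9, -0.4], [0.3, -0.5], [-0.3, 0.7], [-0.2, 0.4], [0.1, -1.4], [-0.1, -0.7], [-0.7, -2.0]]
[ 0.63184627 -0.02710668 -0.19987759] 1.6567748079163778 [[-0.1, 0.3], [-0.0, -0.0], [-0.1, -1.4], [-0.1, -1.1], [-0.3, 0.4], [-0.2, -0.0], [0.1, -1.7], [-0.2, -1.1]]
[ 0.63215838 -0.02717854 -0.19703355] 1.6092604614195807 [[-0.3, -0.0], [-0.3, -0.4], [-0.1, 0.2], [-0.0, -0.2], [-0.1, -1.5], [-0.1, -1.2], [-0.8, -0.6], [0.2, -0.6], [-0.3, 0.5], [-0.2, 0.1], [0.1, -1.6], [-0.2, -0.9]]
1.5 [[554.0, 106.0], [548.0, 120.0]] [[642.0, 416.0], [643.0, 370.0]]
1.8 [[557.0, 94.0], [551.0, 109.0]] [[640.0, 422.0], [642.0, 376.0]]
2.1 [[563.0, 84.0], [557.0, 98.0]] [[635.0, 427.0], [637.0, 381.0]]
```

```bash
cat >>h.py <<'E'
PAN=(.6321,-.0272,-.197); C=.022
def tcp(x,y,z,pan=PAN):
    "TCP world for grip pivot at panel mm coords"
    R,o=panelT(*pan);return R@(np.array([x,y,z])/1e3)+o-[0,0,C]
def pan(pan=PAN,s=None):
    if s is None:
        from rig import bot; s=bot.sense()
    R,o=panelT(*pan);return (R.T@(s["ee_pos"]+[0,0,C]-o)*1e3).round(1)
E
python3 -c "
from h import *
print(tcp(-12,0,95),row(tcp(-12,0,95),PAN[2]))"
```

```text
[ 0.56782001 -0.01437044  0.14780319] [0.37, 8.54, 1.63, -0.45]
```

```bash
python3 -m jog '[[0.1,1.2,0,0],[0.1,2.6,0,-0.2],[0.2,4,0,-0.4],[0.3,5.4,0,-0.45],[0.37,6.8,0.3,-0.45],[0.37,8,0.8,-0.45],[0.37,8.54,1.2,-0.45],[0.37,8.54,1.63,-0.45]]' 0 20
python3 -m jog '[[0,0,0,0],[0,0,0,0]]'
python3 -c "
from h import *
print(pan(),row(tcp(-12,0,63),PAN[2]),row(tcp(-62,0,33),PAN[2]),row(tcp(-63,0,29),PAN[2]))"
```

```text
t: 5.7
ee_pos: [0.5645, -0.0096, 0.1431]
eef_rot: [[-0.982, 0.19, -0.003], [0.19, 0.982, 0.002], [0.003, 0.001, -1.0]]
force: [0.1, -0.6, -2.0]
width: 0.0454
t: 5.95
ee_pos: [0.565, -0.0137, 0.1449]
eef_rot: [[-0.981, 0.196, -0.001], [0.196, 0.981, -0.0], [0.001, -0.001, -1.0]]
force: [0.4, -0.0, -1.2]
width: 0.0454
[-16.1   0.1  94.4] [-0.54, -0.0, 0.57, -0.0] [0.03, -0.0, 1.92, -0.0] [-0.01, -0.0, 2.01, -0.0]
```

```bash
python3 -m jog '[[-0.4,0,0.3,0],[-0.54,0,0.5,0],[-0.45,0,0.75,0],[-0.32,0,1.05,0]]'
python3 -m jog '[[0.08,0,0.2,0],[0.16,0,0.4,0],[0.25,0,0.6,0],[0.33,0,0.8,0],[0.33,0,0.85,0]]'
python3 - <<'E'
from h import *
from rig import bot
print(pan(),bot.sense()["ft_torque"])
c=bot.capture("scene");d=bot.capture("top")
cv2.imwrite("pics/t1.png",np.vstack([crop(c,198,180,110,82,800,596)[:300],np.hstack([crop(d,216,112,100,75),crop(c,208,195,100,75)])]))
E
```

```text
t: 6.45
ee_pos: [0.5786, -0.0157, 0.104]
eef_rot: [[-0.981, 0.196, 0.003], [0.196, 0.981, 0.0], [-0.003, 0.001, -1.0]]
force: [-1.4, 0.3, 5.7]
width: 0.0457
t: 7.08
ee_pos: [0.5641, -0.0128, 0.0692]
eef_rot: [[-0.981, 0.195, -0.001], [0.195, 0.981, -0.0], [0.001, -0.0, -1.0]]
force: [-2.2, 1.8, 4.5]
width: 0.0459
[-61.4   0.8  33.7] [-0.09162915  0.15141034 -0.02714035]
```

View pics/t1.png

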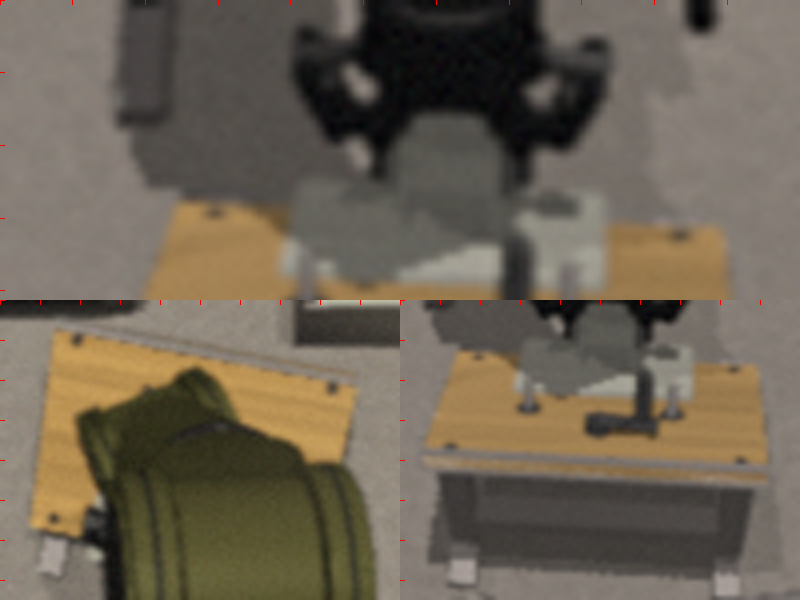

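Scene view: the plate's upper edge is on the board at about (605,385), below the pins at (528,405) and (672,412), and it is tilting. The top view is blocked by the arm. I'll press it fully flat.

```bash
python3 -m jog '[[-0.03,0,0.05,0],[-0.05,0,0.1,0],[-0.07,0,0.14,0],[-0.07,0,0.14,0]]'
python3 - <<'E'
from h import *
from rig import bot
s=bot.sense();print(pan(),s["ft_torque"],row(tcp(-63,0,26),PAN[2]))
E
```

```text
t: 7.68
ee_pos: [0.5644, -0.0129, 0.067]
eef_rot: [[-0.981, 0.195, -0.005], [0.195, 0.981, -0.001], [0.005, -0.002, -1.0]]
force: [-15.2, 2.1, 39.4]
width: 0.0455
[-62.4   0.8  31.8] [ 0.2888075   2.91691734 -0.14581395] [-0.07, -0.02, 0.13, 0.01]
```

```bash
python3 -m jog '[[0.1,0,-0.2,0],[0.3,0,-0.5,0],[0.65,0,-0.9,0],[0.65,0,-0.9,0]]' 0 50
python3 -c "
from h import *
print(pan(),row(tcp(-16.6,0,72),PAN[2]))"
```

```text
t: 8.18
ee_pos: [0.5419, -0.0083, 0.1003]
eef_rot: [[-0.981, 0.195, 0.0], [0.195, 0.981, 0.0], [-0.0, 0.0, -1.0]]
force: [0.7, -0.2, -2.3]
width: 0.0457
[-61.5   0.9  72.2] [-0.91, -0.02, -0.65, 0.01]
```

```bash
python3 -m jog '[[-0.3,0,-0.25,0],[-0.6,0,-0.5,0],[-0.91,-0.02,-0.65,0],[-0.91,-0.02,-0.65,0],[-0.91,-0.02,-0.65,0]]'
python3 - <<'E'
from h import *
from rig import bot
print(pan())
c=bot.capture("scene");np.savez("s2.npz",**c)
cv2.imwrite("pics/t2.png",crop(c,208,178,100,75,800,600))
R,o=panelT(*PAN);z=40.
for k in(0,40):
  W=np.array([[28,55,k],[28,-55,k],[45,70,k+5],[45,-70,k+5]])/1e3@R.T+o;print(((proj(c,W)-[208,178])*8).round().tolist())
E
```

```text
t: 8.8
ee_pos: [0.5769, -0.0164, 0.1248]
eef_rot: [[-0.981, 0.195, -0.002], [0.195, 0.981, 0.0], [0.002, -0.0, -1.0]]
force: [-0.4, 0.1, -2.6]
width: 0.0455
[-18.   -0.2  70.9]
[[542.0, 364.0], [254.0, 351.0], [582.0, 374.0], [210.0, 357.0]]
[[546.0, 268.0], [255.0, 255.0], [587.0, 276.0], [211.0, 260.0]]
```

View pics/t2.png

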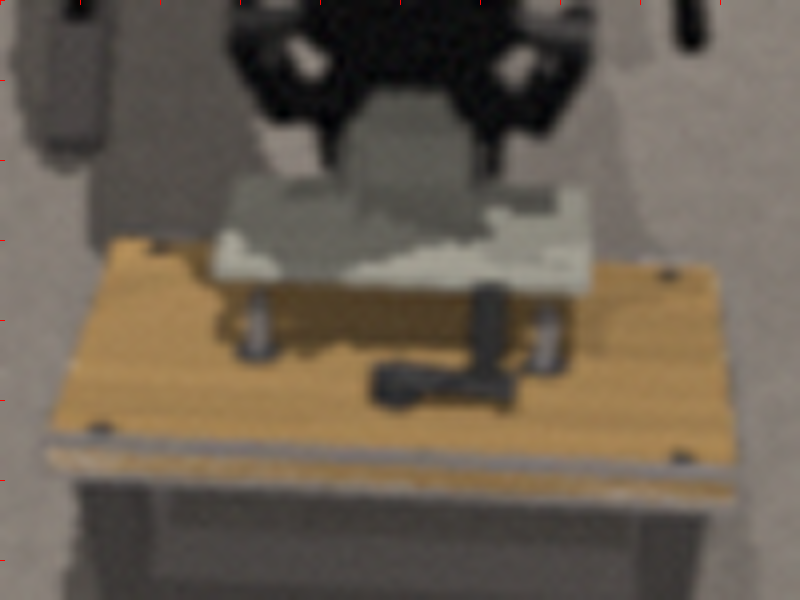

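The plate is parallel to the board, with corners at (213,280) and (590,295). Its centre matches the pins at about (256,350) and (546,365). This view is weak along the slope, so I'll touch the plate's upper edge against the pins to get that offset.

```bash
python3 -c "
from h import *
print(row(tcp(-52,0,70),PAN[2]),row(tcp(-52,0,39),PAN[2]),row(tcp(-41,0,39),PAN[2]))"
```

```text
[0.67, 0.0, 0.52, 0.01] [0.21, 0.0, 1.15, 0.01] [-0.01, 0.0, 0.99, 0.01]
```

```bash
python3 -m jog '[[0.35,0,0.25,0],[0.67,0,0.52,0],[0.45,0,0.85,0],[0.21,0,1.15,0],[0.1,0,1.07,0],[0,0,0.99,0],[0,0,0.99,0]]'
P='import h;from rig import bot;s=bot.sense();R,o=h.panelT(*h.PAN);print(h.pan(s=s),(R.T@s["force"]).round(1))'
python3 -c "$P"
python3 -m jog '[[-0.02,0,-0.015,0],[-0.04,0,-0.03,0],[-0.04,0,-0.03,0]]' >/dev/null; python3 -c "$P"
python3 -m jog '[[-0.02,0,-0.015,0],[-0.04,0,-0.03,0],[-0.04,0,-0.03,0]]' >/dev/null; python3 -c "$P"
python3 -m jog '[[-0.02,0,-0.015,0],[-0.04,0,-0.03,0],[-0.04,0,-0.03,0]]' >/dev/null; python3 -c "$P"
```

```text
t: 9.72
ee_pos: [0.5783, -0.0164, 0.0866]
eef_rot: [[-0.981, 0.196, 0.001], [0.196, 0.981, 0.0], [-0.001, 0.0, -1.0]]
force: [0.5, -0.8, -2.1]
width: 0.0457
[-39.3   0.   39.2] [-0.7 -0.7 -2.1]
[-38.9  -0.   39.5] [-2.9  0.4 -0.5]
[-38.6   0.   39.8] [-7.9  1.9 -2.1]
[-38.4  -0.   40.3] [-11.    0.5  -3.3]
```

```bash
python3 -m jog '[[0.3,0,0.1,0],[0.55,0,-0.3,0],[0.8,0,-0.65,0],[0.4,0,-0.9,0],[0,0,-1.15,0],[-0.02,0,-1.15,0],[-0.02,0,-1.15,0]]'
python3 -c "
from h import *
print(pan(),row(tcp(-18,0,70),PAN[2]),[row(tcp(-18,0,z),PAN[2]) for z in (60,50,40,33)])"
```

```text
t: 11.72
ee_pos: [0.5828, -0.0175, 0.1361]
eef_rot: [[-0.981, 0.195, 0.0], [0.195, 0.981, -0.0], [-0.0, -0.0, -1.0]]
force: [-0.8, -0.1, -2.0]
width: 0.0454
[-6.6 -0.1 76.5] [0.14, 0.0, 0.3, 0.0] [[-0.01, 0.0, 0.5, 0.0], [-0.16, 0.0, 0.7, 0.0], [-0.31, 0.0, 0.91, 0.0], [-0.41, 0.0, 1.05, 0.0]]
```

```bash
P='import h;from rig import bot;s=bot.sense();R,o=h.panelT(*h.PAN);print(h.pan(s=s),(R.T@s["force"]).round(1),s["ft_torque"].round(2))'
python3 -m jog '[[0.1,0,0.2,0],[0.14,0,0.3,0],[0.14,0,0.3,0],[0.14,0,0.3,0]]' >/dev/null; python3 -c "$P"
python3 -m jog '[[-0.08,0,0.11,0],[-0.15,0,0.2,0],[-0.18,0,0.24,0],[-0.18,0,0.24,0]]'>/dev/null; python3 -c "$P
from h import *
print([row(tcp(-18,0,z),PAN[2]) for z in (54,50,40,33)])"
```

```text
[-18.    0.1  69.4] [-0.7 -0.2 -2.2] [-0.03  0.04 -0.01]
[-18.   -0.1  57.3] [-0.4 -0.1 -0.7] [-0.05  0.04  0.04]
[[-0.05, 0.0, 0.07, 0.0], [-0.11, 0.0, 0.15, 0.0], [-0.25, 0.0, 0.35, 0.0], [-0.36, 0.0, 0.49, 0.0]]
```

```bash
P='import h;from rig import bot;s=bot.sense();R,o=h.panelT(*h.PAN);print(h.pan(s=s),(R.T@s["force"]).round(1),s["ft_torque"].round(2))'
python3 -m jog '[[-0.06,0,0.08,0],[-0.11,0,0.15,0],[-0.11,0,0.15,0]]' >/dev/null; python3 -c "$P"
python3 -m jog '[[-0.05,0,0.07,0],[-0.1,0,0.14,0],[-0.1,0,0.14,0]]' >/dev/null; python3 -c "$P"

```

```text
[-17.9  -0.1  49.8] [-0.9  0.3 -1.3] [ 0.    0.03 -0.06]
[-18.   -0.1  42.9] [-1.3 -0.2 -1.3] [-0.01  0.06  0.01]
```

Back face is 11 mm off the board with no resistance, so both pins are through. Continuing to flush.

```bash
P='import h;from rig import bot;s=bot.sense();R,o=h.panelT(*h.PAN);print(h.pan(s=s),(R.T@s["force"]).round(1),s["ft_torque"].round(2))'
python3 -m jog '[[-0.05,0,0.07,0],[-0.1,0,0.14,0],[-0.12,0,0.16,0],[-0.12,0,0.16,0]]' >/dev/null; python3 -c "$P"
python3 -m jog '[[-0.02,0,0.03,0],[-0.04,0,0.06,0],[-0.04,0,0.06,0]]' >/dev/null; python3 -c "$P"
python3 - <<'E'
from h import *
from rig import bot
c=bot.capture("scene")
cv2.imwrite("pics/t3.png",crop(c,208,178,100,75,800,600))
E
```

```text
[-17.8  -0.   35.1] [-0.6 -0.  -1.9] [0.05 0.08 0.  ]
[-17.9  -0.   32.2] [-1.5  0.  -2.4] [-0.02 -0.02  0.01]
```

View pics/t3.png

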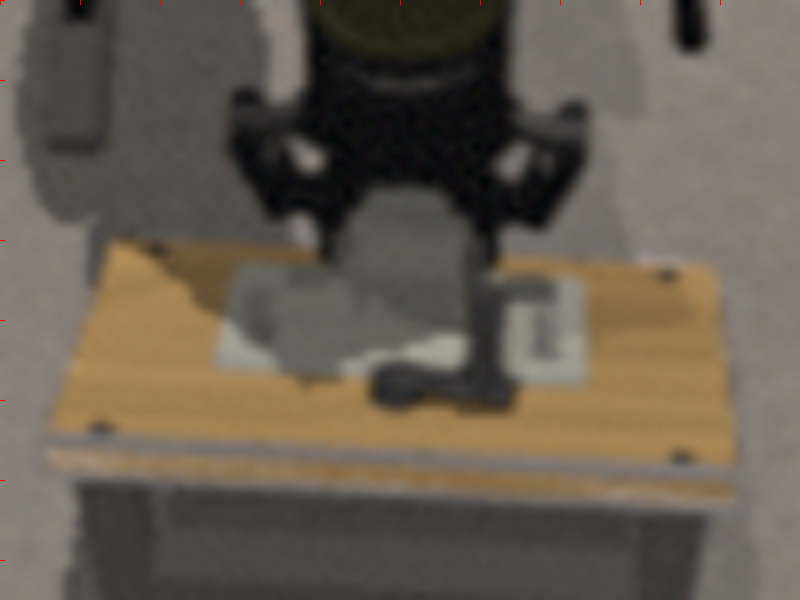

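```bash
P='import h;from rig import bot;s=bot.sense();R,o=h.panelT(*h.PAN);print(h.pan(s=s),(R.T@s["force"]).round(1),s["ft_torque"].round(2),s["width"])'
python3 -m jog '[[-0.01,0,0.02,0],[-0.02,0,0.03,0],[-0.02,0,0.03,0]]' >/dev/null; python3 -c "$P"
python3 -m jog '[[-0.01,0,0.02,0],[-0.02,0,0.03,0],[-0.02,0,0.03,0]]' >/dev/null; python3 -c "$P"

```

```text
[-17.8   0.   32. ] [1.6 0.5 7.2] [-0.14  0.88 -0.13] 0.045453640063960445
[-17.8   0.   31.9] [ 3.  -1.  18.5] [ 0.02  1.74 -0.16] 0.04586992491224341
```

Seated flush at the same height (31.9) as the bare press, with 18 N reaction. Next I'll release and back off along the normal, then fit the keeper angle from both initial pictures.

```bash
python3 -m jog '[[0,0,0,0],[0,0,0,0],[0,0,0,0]]' 0.8 20
python3 -m jog '[[0.3,0,-0.45,0],[0.6,0,-0.9,0],[0.9,0,-1.35,0],[1.1,0,-1.7,0],[1.1,0,-1.7,0]]'
python3 - <<'E'
from h import *
from rig import bot
R,o=panelT(*PAN)
cams=[load("top0"),load("scene0")]
rois=[(50+216-20,112+10,40,28),(208+40,195+15,30,20)]
th=np.linspace(0,2*np.pi,16)
def disc(x,y,r,z):return np.c_[x+r*np.cos(th),y+r*np.sin(th),z+0*th]
for q in np.arange(1.4,2.45,.1):
    sc=[]
    for c in cams:
        S=8;im=cv2.resize(c["img"],None,fx=S,fy=S,interpolation=cv2.INTER_CUBIC);dark=(im.max(2)<75)
        m=np.zeros(dark.shape,np.uint8)
        d=np.array([-np.cos(q),np.sin(q)]);n=np.array([-d[1],d[0]]);p=np.array([62,0.])
        bar=[np.r_[p+a*d*45+b*n*8,z] for a in(0,1) for b in(-1,1) for z in(8,13)]
        e=p+33*d
        for P in(np.array(bar),np.r_[disc(62,0,10,0),disc(62,0,10,13)],np.r_[disc(*e,7,13),disc(*e,7,50)]):
            uv=proj(c,P/1e3@R.T+o)*S+S/2
            cv2.fillConvexPoly(m,cv2.convexHull(uv.astype(np.int32)),1)
        K=cv2.dilate(m,np.ones((8*8,8*8)));
        b=cv2.boundingRect(m);sl=np.s_[b[1]-24:b[1]+b[3]+24,b[0]-24:b[0]+b[2]+24]
        D=dark[sl];M=m[sl]>0;sc.append((D&M).sum()/(D|M).sum())
    print(round(q,2),np.round(sc,3))
c=bot.capture("scene");d=bot.capture("top")
cv2.imwrite("pics/t4.png",np.hstack([crop(c,208,178,100,75),crop(d,216,112,100,75)]))
print(pan())
E
```

```text
t: 15.52
ee_pos: [0.6011, -0.021, 0.0911]
eef_rot: [[-0.981, 0.195, 0.0], [0.195, 0.981, 0.0], [-0.0, 0.0, -1.0]]
force: [0.7, 0.8, 0.2]
width: 0.0683
t: 16.15
ee_pos: [0.5582, -0.0122, 0.1601]
eef_rot: [[-0.981, 0.195, 0.002], [0.195, 0.981, 0.0], [-0.002, 0.001, -1.0]]
force: [-0.2, -0.5, -0.6]
width: 0.0686
1.4 [0.502 0.578]
1.5 [0.599 0.62 ]
1.6 [0.69  0.662]
1.7 [0.696 0.701]
1.8 [0.664 0.715]
1.9 [0.577 0.703]
2.0 [0.476 0.654]
2.1 [0.392 0.567]
2.2 [0.329 0.478]
2.3 [0.278 0.389]
2.4 [0.235 0.314]
[-1.350e+01 -1.000e-01  1.099e+02]
```

View pics/t4.png

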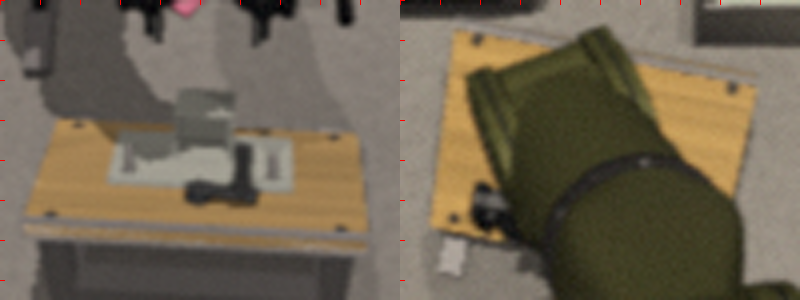

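Both pins (left crop near (130,155) and (270,155)) show through a flat plate, and the keeper is at about 1.72 rad. On to its post.

```bash
python3 -c "
from h import *
print(row(tcp(67,33,95),PAN[2]),row(tcp(67,33,42),PAN[2]))"
```

```text
[-1.85, 0.83, -0.88, 0.0] [-2.63, 0.83, 0.19, 0.0]
```

```bash
P='import h;from rig import bot;s=bot.sense();R,o=h.panelT(*h.PAN);print(h.pan(s=s),(R.T@s["force"]).round(1),s["ft_torque"].round(2),s["width"])'
python3 -m jog '[[-0.6,0.3,-0.5,0],[-1.3,0.6,-0.88,0],[-1.85,0.83,-0.88,0],[-1.85,0.83,-0.88,0],[-1.85,0.83,-0.88,0]]' 0.55 >/dev/null; python3 -c "$P"
python3 -m jog '[[-0.25,0,0.35,0],[-0.5,0,0.7,0],[-0.78,0,1.07,0],[-0.78,0,1.07,0],[-0.78,0,1.07,0]]' >/dev/null; python3 -c "$P"
python3 - <<'E'
from h import *
from rig import bot
print(row(tcp(67,33,42),PAN[2]))
c=bot.capture("scene")
cv2.imwrite("pics/t5.png",crop(c,218,178,80,60,640,480))
E
```

```text
[65.4 32.5 95.1] [-0.6 -0.2 -0.4] [-0.01 -0.06  0.04] 0.04680141349218886
[66.9 33.4 42.3] [0.9 1.4 0.2] [-0.03 -0.02 -0.04] 0.047154489252154236
[-0.01, -0.01, 0.0, 0.0]
```

View pics/t5.png

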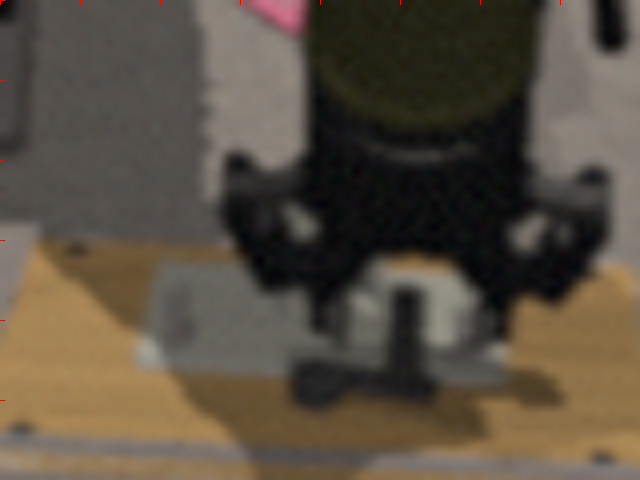

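The post (407,330) stands between the fingers (330 and 490). Closing.

```bash
P='import h;from rig import bot;s=bot.sense();R,o=h.panelT(*h.PAN);print(h.pan(s=s),(R.T@s["force"]).round(1),s["ft_torque"].round(2),s["width"])'
python3 -m jog '[[0,0,0,0],[0,0,0,0],[0,0,0,0],[0,0,0,0],[0,0,0,0]]' 0 20 >/dev/null; python3 -c "$P
from h import *
for q in(1.4,1.1,.8,.5,.25,0,-.06):print(q,row(tcp(62-33*np.cos(q),33*np.sin(q),42),PAN[2]))"
```

```text
[67.1 32.2 42.8] [ 1.9 -3.3  6.2] [-0.73  0.7  -0.03] 0.013250369518004287
1.4 [0.21, 0.01, 0.17, -0.0]
1.1 [0.4, -0.07, 0.31, -0.0]
0.8 [0.56, -0.21, 0.43, -0.0]
0.5 [0.68, -0.41, 0.52, -0.0]
0.25 [0.74, -0.6, 0.56, -0.0]
0 [0.76, -0.8, 0.58, -0.0]
-0.06 [0.76, -0.85, 0.58, -0.0]
```

```bash
P='import h;from rig import bot;s=bot.sense();R,o=h.panelT(*h.PAN);print(h.pan(s=s),(R.T@s["force"]).round(1),s["ft_torque"].round(2),s["width"])'
python3 -m jog '[[0.1,0.01,0.05,0],[0.21,0.01,0.13,0],[0.31,-0.03,0.21,0],[0.4,-0.07,0.27,0],[0.48,-0.14,0.33,0]]' >/dev/null; python3 -c "$P
from h import *
for q in(1.1,.9,.8,.5,.25,0,-.06):print(q,row(tcp(62-33*np.cos(q),33*np.sin(q),43),PAN[2]))"
```

```text
[47.1 30.9 42.8] [5.  3.5 3.6] [ 0.43 -0.54  0.07] 0.013307772560137661
1.1 [0.01, -0.04, -0.0, 0.02]
0.9 [0.12, -0.13, 0.08, 0.02]
0.8 [0.17, -0.18, 0.11, 0.02]
0.5 [0.29, -0.38, 0.2, 0.02]
0.25 [0.35, -0.57, 0.24, 0.02]
0 [0.37, -0.77, 0.25, 0.02]
-0.06 [0.37, -0.82, 0.25, 0.02]
```

```bash
P='import h;from rig import bot;s=bot.sense();R,o=h.panelT(*h.PAN);print(h.pan(s=s),(R.T@s["force"]).round(1),s["ft_torque"].round(2),s["width"])'
python3 -m jog '[[0.1,-0.1,0.06,0],[0.17,-0.18,0.1,0],[0.24,-0.28,0.15,0],[0.29,-0.38,0.18,0],[0.33,-0.48,0.22,0],[0.35,-0.57,0.23,0],[0.36,-0.67,0.24,0],[0.37,-0.77,0.24,0]]' >/dev/null; python3 -c "$P"
python3 -m jog '[[0,-0.02,0,0],[0,-0.05,0,0],[0,-0.05,0,0]]' >/dev/null; python3 -c "$P"
```

```text
[23.8 11.1 43.8] [-7.9 22.5 -9. ] [ 4.74 -0.64 -0.07] 0.013470310229749661
[23.7 11.  43.8] [-8.3 22.6 -9.2] [ 4.49 -0.71 -0.03] 0.01333111480901655
```

```bash
python3 - <<'E'
from h import *
from rig import bot
c=bot.capture("scene")
cv2.imwrite("pics/t6.png",crop(c,218,178,80,60,800,600))
E
```

```text
(no output)
```

View pics/t6.png

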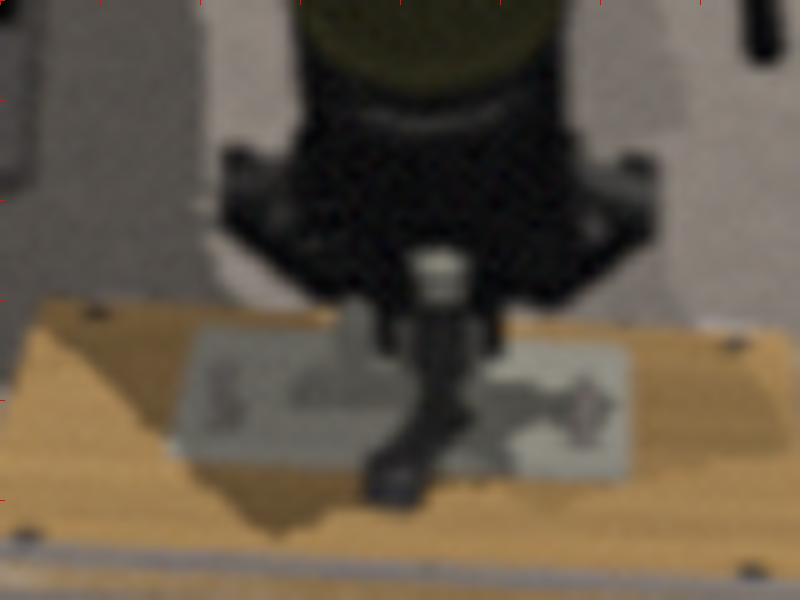

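The keeper is at roughly 0.4–0.5 rad, from (390,490) to (450,400). The left finger (490,330) sits too far down the slope and is catching the pocket's corner. I'll back off, loosen, shift up the slope, then push the post with the left finger.

```bash
P='import h;from rig import bot;s=bot.sense();R,o=h.panelT(*h.PAN);print(h.pan(s=s),(R.T@s["force"]).round(1),s["ft_torque"].round(2),s["width"])'
python3 -m jog '[[0,0.15,0,0],[0,0.15,0,0],[0,0.15,0,0],[0,0.15,0,0]]' 0.3 >/dev/null; python3 -c "$P
from h import *
print(row(tcp(37,13,44),PAN[2]),row(tcp(37,-6,44),PAN[2]))"
```

```text
[25.9  0.4 43.9] [-2.4  2.8 -0.8] [0.48 0.2  0.03] 0.02552598091454999
[-0.22, 0.32, -0.16, -0.0] [-0.22, -0.16, -0.16, -0.0]
```

```bash
P='import h;from rig import bot;s=bot.sense();R,o=h.panelT(*h.PAN);print(h.pan(s=s),(R.T@s["force"]).round(1),s["ft_torque"].round(2),s["width"])'
python3 -m jog '[[-0.1,0.05,-0.08,0],[-0.22,0.05,-0.16,0],[-0.22,0.05,-0.16,0]]' >/dev/null; python3 -c "$P"
python3 -m jog '[[0,-0.06,0,0],[0,-0.12,0,0],[0,-0.18,0,0],[0,-0.18,0,0]]' >/dev/null; python3 -c "$P"
python3 -m jog '[[0,-0.03,0,0],[0,-0.06,0,0],[0,-0.06,0,0]]' >/dev/null; python3 -c "$P"
```

```text
[38.5  2.2 43.6] [-0.2  0.5 -0.6] [-0.02  0.03  0.  ] 0.025664793830238376
[36.5 -4.5 43.9] [-0.9  0.9 -0.7] [ 0.26  0.12 -0.03] 0.02539603491180945
[37.  -6.2 43.9] [-1.7  2.7  0.1] [0.64 0.13 0.  ] 0.025607493341394384
```

```bash
P='import h;from rig import bot;s=bot.sense();R,o=h.panelT(*h.PAN);print(h.pan(s=s),(R.T@s["force"]).round(1),s["ft_torque"].round(2),s["width"])'
for i in 1 ; do python3 -m jog '[[0,-0.03,0,0],[0,-0.06,0,0],[0,-0.06,0,0]]' >/dev/null; python3 -c "$P"; done
python3 -m jog '[[0,-0.03,0,0],[0,-0.06,0,0],[0,-0.06,0,0]]' >/dev/null; python3 -c "$P"
python3 - <<'E'
from h import *
from rig import bot
c=bot.capture("scene")
cv2.imwrite("pics/t7.png",crop(c,218,178,80,60,800,600))
R,o=panelT(*PAN)
for q in(0,.1,.2):
  W=np.array([[62,0,13],[62-45*np.cos(q),45*np.sin(q),13],[62-33*np.cos(q),33*np.sin(q),50]])/1e3@R.T+o;print(q,((proj(c,W)-[218,178])*10).round().tolist())
E
```

```text
[37.  -6.3 43.9] [-2.6  7.5 -1. ] [ 1.4  -0.06 -0.02] 0.026149067813153053
[37.  -6.5 43.9] [-3.5  9.3 -1.5] [ 2.01 -0.24 -0.08] 0.025465224239225984
0 [[393.0, 458.0], [400.0, 393.0], [401.0, 298.0]]
0.1 [[393.0, 458.0], [414.0, 394.0], [412.0, 299.0]]
0.2 [[393.0, 458.0], [429.0, 395.0], [423.0, 300.0]]
```

View pics/t7.png

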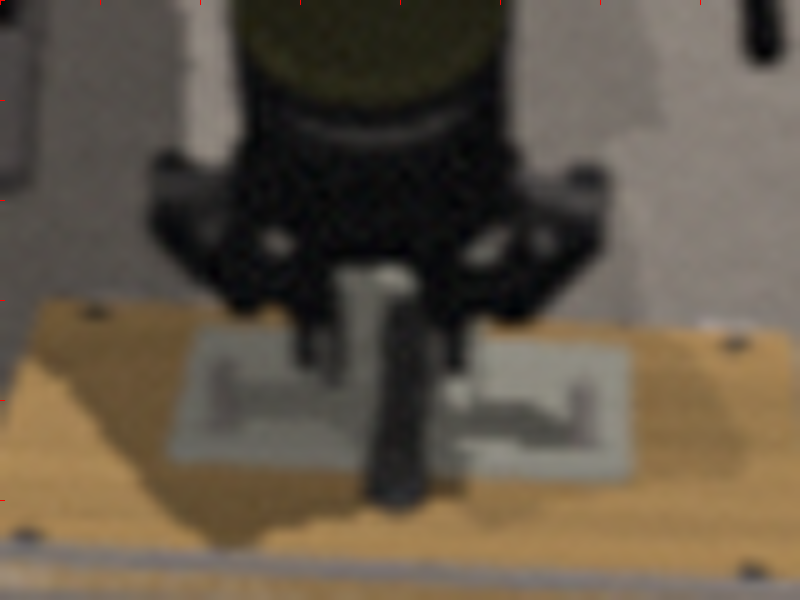

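The keeper points straight down the slope, boss (395,490) to post (405,300). The push rose to 9 N with almost no motion, so it is at its stop. I'll centre, open a little and retreat.

```bash
P='import h;from rig import bot;s=bot.sense();R,o=h.panelT(*h.PAN);print(h.pan(s=s),(R.T@s["force"]).round(1),s["ft_torque"].round(2),s["width"])'
python3 -m jog '[[0,0.1,0,0],[0,0.24,0,0],[0,0.24,0,0],[0,0.24,0,0]]' 0.42 >/dev/null; python3 -c "$P"
python3 -m jog '[[0.1,0,-0.2,0],[0.3,0,-0.5,0],[0.6,0,-1,0],[1,0,-2,0],[2,0,-3,0],[4,0,-3.5,0],[5,0,-3.5,0],[5,0,-3.5,0]]'
python3 - <<'E'
from h import *
from rig import bot
c=bot.capture("scene");d=bot.capture("top");print(bot.sense()["force"],bot.sense()["t"])
cv2.imwrite("pics/t8.png",np.hstack([crop(c,218,178,80,60),crop(d,216,112,100,75)]))
E
```

```text
[37.2 -2.7 43.8] [ 0.3  0.7 -0. ] [-0.05 -0.03 -0.04] 0.03598522651643812
t: 24.28
ee_pos: [0.4333, 0.0091, 0.276]
eef_rot: [[-0.981, 0.192, -0.005], [0.192, 0.981, -0.002], [0.004, -0.003, -1.0]]
force: [1.0, -0.6, 0.6]
width: 0.036
[ 0.68107925  0.30770062 -0.28491489] 24.375
```

View pics/t8.png

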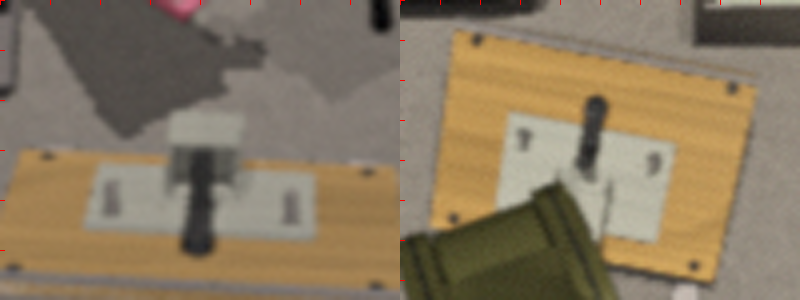

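```bash
python3 -c "
from rig import bot
print(bot.sign_off())"
```

```text
the job is handed in; nothing more can be done
None
```

The wide holder is hung on both pins with its pocket mouth up the slope. The keeper is swung down over its upper edge to the stop and released. I handed it in at about 24.4 s; no verdict is reported.

**How it was done:** The moves could not tilt the tool, so I gripped the pocket and pressed the plate against the lower board until it turned in the fingers to match the slope. I then found the offset along the slope by touching the plate's edge to the pins. After that it went onto the pins with almost no resistance.

**Last checks:**
- **Seating:** The plate stopped at the same height as in the bare-board press (31.9 against 31.8 mm), with an 18 N reaction. Both pins show through the holes in both final views.
- **Keeper:** Its push force rose to 9 N with almost no movement, so I took it as at its stop. Both final views show it pointing straight down the slope.
- **Robot:** The arm is clear of everything, with near-zero force readings.

**What went wrong or disagreed:**
- **First keeper swing:** It stopped at about 0.4 rad with roughly 25 N, probably because a finger caught the pocket's corner. I backed off, shifted up the slope and finished by pushing the post with one finger.
- **Press force:** The first press to tilt the plate reached about 42 N at the wrist. I took that to be carried by the held plate, not the gripper's body, but did not check.
- **Panel fit:** The board's upper corners did not match the panel fit in the pictures, so I fitted from the pins and lower corners.

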